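Nest the bean-shaped parts tray

ROBOT

A 7-joint arm with a two-finger parallel gripper is mounted at the origin on the work surface. World frame = base frame: x ahead of the robot, y to its left, z up, the work surface at z = 0. Lengths are in m, angles in rad, forces in N, time in s.
With the tool pointing down it reaches from about 0.4 to 0.875 m from the base axis. Payload 4.4 kg.
Tool frame: the origin (TCP) lies on the centre line of the jaws, within the pads' length; the fingertips stand 8 mm ahead of it and the grasp point (between the pads) lies 11 mm behind it; z points along the fingers, y is the line along which they close (so a half turn about z gives the same grasp; the last joint's range is limited). The gripper opens to 85 mm and grips with 20 to 120 N. Pads are 22 mm wide; open, the fingers measure 114 mm over their backs; the gripper's body (76 mm by 85 mm) begins 54 mm behind the grasp point. The pads swing forward as they close: fully open they stand 13 mm farther back than shut.
Start: joints at [-1.307, 0.628, 0.038, 1.517, -0.027, 0.996, -0.02], TCP at [0.21, 0.615, 0.206] pointing down, gripper open.
Joint ranges: [-3.06, 3.06], [-0.37, 2.12], [-1.25, 1.32], [0.18, 2.47], [-1.1, 4.24], [0.23, 1.98], [-2.94, 2.94]. Speed limits (rad/s): [2.57, 2.57, 3.14, 3.14, 3.14, 3.14, 3.14].

INTERFACE

Orientations are given as a 3x3 rotation matrix whose columns are the frame's x, y, z axes.
In Python, from workcell import robot gives the robot as it stands.
- The arm moves only by the tool play_rows, never from a script. Its argument "motion" is a list of rows, each a list of 7 numbers: the opening in per cent of the stroke, from 0 (shut) to 100 (fully open), then the shift along the tool's x, y, z as a fraction of full scale, then the turn, a rotation vector about the tool's x, y, z as a fraction of full scale. In form: [[jaw, tx, ty, tz, rx, ry, rz], ...]. A call has 1 to 8 rows; each row is the pose to reach, as a shift and turn from the pose commanded when the call began, along the tool's axes at that moment, turning the shorter way round; what a row does not reach only later rows make up. Full scale, the value 1, is 0.25 m for a shift and pi rad for a turn. A row lasts 1/12 s, in which the tool goes at most 41.7 mm and 7.16 degrees, less where a joint would pass 70% of its speed; a pose out of reach is approached as far as the arm can. A call with a number of a shift or a turn outside -1 to 1 is refused whole. A call with a gripper value outside its range is refused whole. The fingers move at their own pace and stop on an object; "grip_force" is the grip in N (left out, the last holds). Time passes only in rows, so rows that repeat a pose let the fingers close. It gives the time, the measured TCP pose, the force, the opening and the grip force at its end, in the units of the state.
- robot.state(): the state, without advancing time (a new reading comes with each control period).
- robot.read_camera(name): name is "scene" or "side" or "wrist"; returns a dict with "image" (400x640x3 uint8, red, green, blue), "fx", "fy", "cx", "cy" (pixels), "rvec" (rotation vector, rad) and "tvec" (3), from world to camera coordinates, as OpenCV has them. Camera axes: x right, y down, z forward; pixel columns grow to the right and rows downward; lengths in m; the calibration is good to about 2 mm. A picture is of the moment at which its call begins. There is no depth.
- robot.job_done(): hands the job in; it is judged then, once.
Trained networks look in the newest picture that a camera, given by its name, has taken for a name from the list of things; names that differ only in an ending like _2 or _b are one class to them, and where a whole thing is asked for, a point or a joint stands for the part that bears it (a point fixed in the world has none). Each returns a list of dicts, best first, with "conf" (0 to 1); they miss things now and then, are a little off and sometimes report something else, mostly with a low value. They report only what shows in the picture. A call takes as long as a camera call. They do not tell look-alikes from the thing itself.
- robot.search_frame(camera, target): "bbox" ([left, top, right, bottom] in pixels, round what is visible of it).
- robot.trace(camera, target): "pixels" (400x640 bool, what is visible of it) and "bbox" ([left, top, right, bottom] in pixels, round what is visible of it).
- robot.pinpoint(camera, target): "position" ([row, column] in pixels: a listed point, or the origin of a listed thing).
The state is a dict: "clock": time; "qpos": joint angles; "dq": joint speeds; "tau": joint torques, N m; "tool_pos": TCP position; "tool_rot": TCP orientation; "ft_force": force on the tool from outside, world axes, zero at the start; "moment": the same for the moment, N m; "finger_gap": finger opening in m; "gripper_force": force on a finger pad.
Only numpy, scipy, OpenCV 4.12 (cv2) and the standard library are available. Lean on these libraries where they do the work, as an engineer would, in place of code of your own. Each camera call takes 0.05 s, during which the arm holds its last target. There are 200 camera calls.

TASK

The bean-shaped bottom tray on the jig table wants its matching inner tray: of the two loose trays with a lifting grip, pick up the one with the same bean-shaped outline, turn it until its outline matches, and nest it in the bottom tray so that it sits flat and fully home. Set it in, do not drop it, and leave the straight tray where it is.

Things in the scene. Friction and masses are not known exactly. Their poses are not given: they have to be found in the camera images.
- bean_tray: Loose bean-shaped (kidney) steel tray with a lifting grip, 0.36 kg. Rim 168 mm long (own x) by 89 mm (own y), 30 mm high; the 3 mm walls lean outward, so the underside is smaller (140 by 61 mm). Origin: on the underside, straight below the middle of the grip bar. Own x: the long way; +y: towards the outward-bulging long side (the ends bend to -y); z up.
- bean_grip (a point): Middle of the bean tray's grip bar, 64 mm above its underside. The level bar is 60 mm long (tray's x), 12 mm thick (tray's y) and 22 mm tall, from 53 to 75 mm above the underside, on two thin legs. It can be taken from above, closing along the tray's y; 19 mm below this point the fingertips are still clear above the rim. Same axes as the tray.
- bottom_tray: Open bean-shaped steel bottom tray, no grip, fixed to the table. Rim 178 by 99 mm, 33 mm high, floor 3 mm. Origin on its underside; x the long way, +y to the bulging side, z up. With the bean tray home the axes of both agree and the bean tray's origin is 3 mm above this one, with 2 mm play all round; the leaning walls guide it in from 8 mm or 8 degrees off. It fits only this way round.
- straight_tray: The other loose steel tray: straight oblong with round ends, 172 mm (own x) by 72 mm (own y) at the rim, 30 mm high, with the same lifting grip. It does not belong in the bottom tray and is to be left alone. Origin on the underside below the middle of the grip.
There are look-alikes about, which are no part of the job. What is shaped like the bottom_tray but green or orange is not meant.

How it is judged:
On the way:
1. the bean tray is lifted clear of the table (height (world z) of bean_tray above 0.04 m), for 0.1 s.
At the end, for the whole second after the job is handed in: The bean tray lies nested in the bottom tray: origins within 12 mm of each other seen from above, its underside no more than 8 mm above the bottom tray's (3 mm is fully home), level within 5 degrees, long axes parallel within 10 degrees, released and at rest (horizontal distance between bean_tray and bottom_tray below 0.012 m and z of bean_tray in the frame of bottom_tray below 0.008 m and angle between bean_tray's own z axis and vertical below 0.09 rad and angle between the x axis of bean_tray and the x axis of bottom_tray, either way round below 0.175 rad and linear speed of bean_tray below 0.02 m/s); the robot touches nothing.
It fails at once if the bean tray is dropped: it falls free of the fingers at more than 0.7 m/s (a fall of over 25 mm) (linear speed of bean_tray above 0.7 m/s and contact force between bean_tray and the fingers below 0.05 N).
It fails at once if the straight tray is moved more than 30 mm (distance of straight_tray from where it was at the start of the episode above 0.03 m).
It also fails if it takes over 38 s, if anything falls off the work surface, if the arm or the gripper's body presses on something with over 40 N, if the wrist force passes 120 N, or if a joint passes its speed limit or range.

## Working session

There is one attempt and no reset: what is moved stays moved. The work goes in short steps, Python scripts to look and compute and a tool call to move; the robot and the scene stay as the last step left them, time stands still between calls to the robot, and variables do not carry over. Pictures are saved under pics/ and viewed, at most 10 in all, crops included, and the job is handed in when it is done.

Besides the shell and the picture viewer there is one more tool, called after "Request:" as name(argument=value, ...), one argument or row to a line, values as JSON. play_rows: Moves the arm, as the interface text tells. Its arguments: {"type":"object","properties":{"motion":{"type":"array"},"grip_force":{"type":"number"}},"required":["motion"]}

```bash
mkdir -p pics
cat > h.py <<'E'
import numpy as np,cv2
from workcell import robot
def cam(n):
    c=robot.read_camera(n);K=np.array([[c['fx'],0,c['cx']],[0,c['fy'],c['cy']],[0,0,1.]])
    return c['image'],K,cv2.Rodrigues(np.array(c['rvec'],float))[0],np.array(c['tvec'],float).reshape(3)
def ray(K,R,t,uv,z):
    uv=np.atleast_2d(np.array(uv,float));d=(np.c_[uv,np.ones(len(uv))]@np.linalg.inv(K).T)@R
    o=-R.T@t;return o+d*((z-o[2])/d[:,2])[:,None]
def save(im,n): cv2.imwrite('pics/'+n,im[:,:,::-1])
E
python3 - <<'E'
from h import *
s=robot.state();print(s['clock'],s['tool_pos'],np.round(s['tool_rot'],3),s['finger_gap'])
a=[]
for n in ('scene','side'):
    im,K,R,t=cam(n);a.append(im);print(n,-R.T@t,K[0,0])
    for th,z in(('bean_tray',0),('bean_grip',.064),('bottom_tray',0),('straight_tray',0)):
        for p in robot.pinpoint(n,th)[:3]:
            r,c=p['position'];print(th,round(p['conf'],2),int(r),int(c),np.round(ray(K,R,t,[c,r],z)[0],3))
save(a[0],'a.png');save(a[1],'b.png')
E
```

```text
0.0 [0.21024425 0.6143534  0.20501632] [[-0.946  0.324 -0.001]
 [ 0.324  0.946 -0.002]
 [-0.    -0.002 -1.   ]] 0.08520802092000979
scene [0.76372743 0.20310415 0.79018736] 365.2794105055311
bean_tray 0.67 315 407 [0.534 0.279 0.   ]
bean_grip 0.8 311 416 [0.535 0.284 0.064]
bottom_tray 0.8 127 255 [ 0.287 -0.293  0.   ]
bottom_tray 0.7 240 302 [ 0.503 -0.003  0.   ]
bottom_tray 0.6 201 466 [0.207 0.29  0.   ]
straight_tray 0.89 192 201 [ 0.525 -0.286  0.   ]
straight_tray 0.24 239 299 [ 0.504 -0.009  0.   ]
side [ 0.20368797 -0.60900711  0.45753503] 364.7080095433305
bean_tray 0.62 160 338 [0.536 0.288 0.   ]
bean_grip 0.92 142 338 [0.526 0.27  0.064]
bean_grip 0.61 314 444 [ 0.473 -0.331  0.064]
bottom_tray 0.85 219 368 [ 0.503 -0.008  0.   ]
bottom_tray 0.61 351 304 [ 0.284 -0.29   0.   ]
bottom_tray 0.59 175 220 [0.203 0.281 0.   ]
straight_tray 0.73 316 446 [ 0.517 -0.291 -0.   ]
straight_tray 0.52 142 337 [0.577 0.413 0.   ]
```

View pics/a.png

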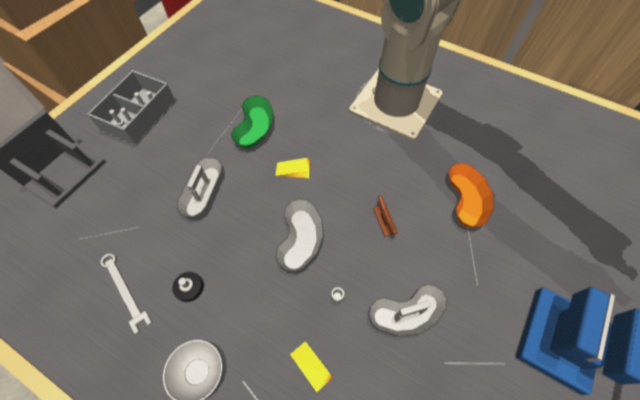

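View pics/b.png

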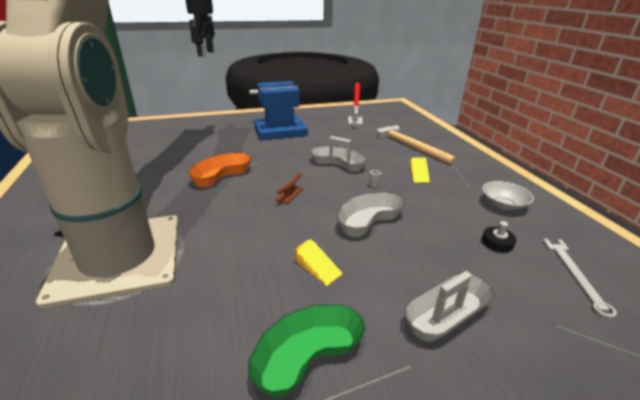

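The scene view shows the bean tray at about (408,312), the grey bottom tray at (300,237) and the straight tray at (200,188). Green (254,122) and orange (470,196) are the decoys. The side view agrees. Next I'll measure the outlines at rim height.

```bash
cat >> h.py <<'E'
def outline(n,th,near,zr,K,R,t):
    best=None
    for m in robot.trace(n,th):
        c=cv2.findContours(m['pixels'].astype(np.uint8),cv2.RETR_EXTERNAL,cv2.CHAIN_APPROX_NONE)[0]
        if not c: continue
        c=max(c,key=cv2.contourArea)[:,0]
        if len(c)<20: continue
        w=ray(K,R,t,c,zr)[:,:2]
        if np.linalg.norm(w.mean(0)-near)<.08 and best is None: best=(w,m['conf'])
    return best
def fit(w):
    f=(w*1000).astype(np.float32)
    c,_,_=cv2.minAreaRect(f);b=cv2.boxPoints(cv2.minAreaRect(f))
    e=b[1]-b[0];g=b[2]-b[1]
    x=(e if np.hypot(*e)>np.hypot(*g) else g).astype(float);x/=np.hypot(*x)
    y=np.array([-x[1],x[0]]);c=np.array(c)
    M=cv2.moments(f);cm=np.array([M['m10'],M['m01']])/M['m00']
    if (cm-c)@y<0: x,y=-x,-y
    return c/1000,cm/1000,np.degrees(np.arctan2(x[1],x[0])),sorted([np.hypot(*e),np.hypot(*g)])
E
python3 - <<'E'
from h import *
for n in ('scene','side'):
    im,K,R,t=cam(n)
    for th,nr,z in(('bean_tray',(.535,.283),.03),('bottom_tray',(.503,-.005),.033)):
        o=outline(n,th,nr,z,K,R,t)
        print(n,th,o and (o[1],*fit(o[0])))
E
```

```text
scene bean_tray (0.85, array([0.53252716, 0.27723965]), array([0.53140351, 0.27594829]), np.float64(137.24341886605038), [np.float32(86.9714), np.float32(165.00604)])
scene bottom_tray (0.64, array([ 0.49968054, -0.00558351]), array([ 0.50123001, -0.00724283]), np.float64(-156.08104156082322), [np.float32(99.46208), np.float32(178.2049)])
side bean_tray (0.86, array([0.54564075, 0.28043527]), array([0.53255646, 0.27762073]), np.float64(42.34882783227912), [np.float32(175.09265), np.float32(181.36806)])
side bottom_tray (0.65, array([ 0.49523221, -0.01546739]), array([ 0.49822261, -0.01723703]), np.float64(-155.2706704259284), [np.float32(107.58718), np.float32(188.99258)])
```

Run:
```python
from h import *
im,K,R,t=cam('side')
print(ray(K,R,t,[[258,135],[305,133],[280,136]],0))
im,K,R,t=cam('scene')
print(ray(K,R,t,[[520,350],[545,290],[590,390]],0),ray(K,R,t,[[605,295]],.12))
for zz in(0,.03,.06):print(ray(K,R,t,[[408,312]],zz))
```

```text
[[0.34069492 0.53937186 0.        ]
 [0.49649253 0.51945289 0.        ]
 [0.40956151 0.51331952 0.        ]]
[[0.47858778 0.50152403 0.        ]
 [0.32970375 0.51377155 0.        ]
 [0.48045339 0.63768358 0.        ]] [[0.34813863 0.56386838 0.12      ]]
[[0.52607526 0.27659794 0.        ]]
[[0.53509788 0.2738077  0.03      ]]
[[0.54412051 0.27101745 0.06      ]]
```

Request:
play_rows(
  motion=[
    [100, -0.365, -0.57, 0, 0, 0, 0.133],
    [100, -0.365, -0.57, 0, 0, 0, 0.133],
    [100, -0.365, -0.57, 0, 0, 0, 0.133],
    [100, -0.365, -0.57, 0, 0, 0, 0.133],
    [100, -0.99, -0.8, 0, 0, 0, 0.133],
    [100, -0.99, -0.8, 0, 0, 0, 0.133],
    [100, -0.99, -0.8, 0, 0, 0, 0.133],
    [100, -0.99, -0.8, 0, 0, 0, 0.133],
  ],
)

```text
clock: 1.57
tool_pos: [0.3796, 0.3456, 0.2064]
tool_rot: [[-0.734, 0.679, 0.001], [0.679, 0.734, 0.001], [0.0, 0.001, -1.0]]
ft_force: [0.5, 0.6, -0.3]
finger_gap: 0.0853
gripper_force: 0.0
```

Request:
play_rows(
  motion=[
    [100, -0.63, 0.21, 0, 0, 0, 0],
    [100, -0.63, 0.21, 0, 0, 0, 0],
    [100, -0.63, 0.21, 0, 0, 0, 0],
    [100, -0.63, 0.21, 0, 0, 0, 0],
    [100, -0.63, 0.21, 0, 0, 0, 0],
    [100, -0.63, 0.21, 0, 0, 0, 0],
    [100, -0.63, 0.21, 0, 0, 0, 0],
  ],
)

```text
clock: 2.15
tool_pos: [0.5289, 0.2785, 0.2056]
tool_rot: [[-0.733, 0.68, -0.001], [0.68, 0.733, 0.0], [0.001, -0.001, -1.0]]
ft_force: [-0.5, 0.5, -0.5]
finger_gap: 0.0853
gripper_force: 0.0
```

Run:
```python
from h import *
im,K,R,t=cam('wrist');save(im,'c.png');print(-R.T@t,robot.state()['tool_pos'])
for p in robot.pinpoint('wrist','bean_grip'):
    r,c=p['position'];print(p,ray(K,R,t,[c,r],.064))
o=outline('wrist','bean_tray',(.535,.28),.03,K,R,t);print(o and (o[1],fit(o[0])))
m=robot.trace('wrist','bean_grip')
for q in m: print(q['conf'],q['bbox'])
```

```text
[0.4736927  0.33096617 0.37389024] [0.52819484 0.27928544 0.20567264]
{'position': [184.3, 328.9], 'conf': 0.88} [[0.53656005 0.27677047 0.064     ]]
(0.56, (array([0.53414618, 0.27789996]), array([0.53339331, 0.27703933]), np.float64(137.04899035712418), [np.float32(86.099724), np.float32(165.54482)]))
0.87 [284.6, 91.4, 374.3, 244.2]
```

View pics/c.png

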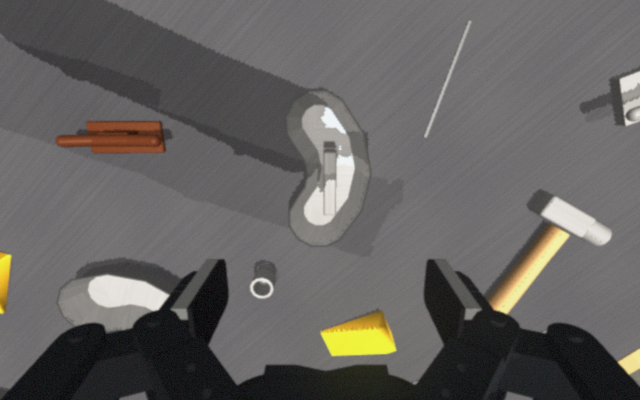

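The wrist view shows the bar running from (328,143) to (330,213), parallel to tool x. The grip is at about (0.5365, 0.277), close to the TCP.

Request:
play_rows(
  motion=[
    [100, -0.028, 0.014, 0, 0, 0, 0],
    [100, -0.028, 0.014, 0.12, 0, 0, 0],
    [100, -0.028, 0.014, 0.24, 0, 0, 0],
    [100, -0.028, 0.014, 0.34, 0, 0, 0],
    [100, -0.028, 0.014, 0.44, 0, 0, 0],
    [100, -0.028, 0.014, 0.53, 0, 0, 0],
    [100, -0.028, 0.014, 0.605, 0, 0, 0],
    [100, -0.028, 0.014, 0.605, 0, 0, 0],
  ],
  grip_force=60,
)

```text
clock: 3.02
tool_pos: [0.5346, 0.2751, 0.0511]
tool_rot: [[-0.734, 0.679, -0.006], [0.679, 0.734, -0.003], [0.002, -0.006, -1.0]]
ft_force: [-0.9, 0.6, 0.6]
finger_gap: 0.0852
gripper_force: 0.0
```

Request:
play_rows(
  motion=[
    [100, 0, 0, 0, 0, 0, 0],
    [0, 0, 0, 0, 0, 0, 0],
    [0, 0, 0, 0, 0, 0, 0],
    [0, 0, 0, 0, 0, 0, 0],
    [0, 0, 0, 0, 0, 0, 0],
    [0, 0, 0, 0, 0, 0, 0],
    [0, 0, 0, 0, 0, 0, 0],
    [0, 0, 0, 0, 0, 0, 0],
  ],
)

```text
clock: 3.68
tool_pos: [0.5372, 0.2761, 0.0549]
tool_rot: [[-0.733, 0.68, 0.0], [0.68, 0.733, 0.0], [-0.0, 0.0, -1.0]]
ft_force: [0.4, 0.3, 0.3]
finger_gap: 0.0008
gripper_force: 0.0
```

The jaws shut on nothing, so I'll look.

Run:
```python
from h import *
s=robot.state();print(s['tool_pos'],s['finger_gap'])
im,K,R,t=cam('wrist');a=im
im,K,R,t=cam('side');b=cv2.resize(im[60:210,220:460],(640,400))
print(cv2.projectPoints(np.array([s['tool_pos']]),cv2.Rodrigues(R)[0],t,K,None)[0])
save(cv2.resize(np.vstack([a,b]),(480,600)),'d.png')
```

```text
[0.5372045  0.27610066 0.05488055] 0.0007840721509406852
[[[341.15721891 144.5659161 ]]]
```

View pics/d.png

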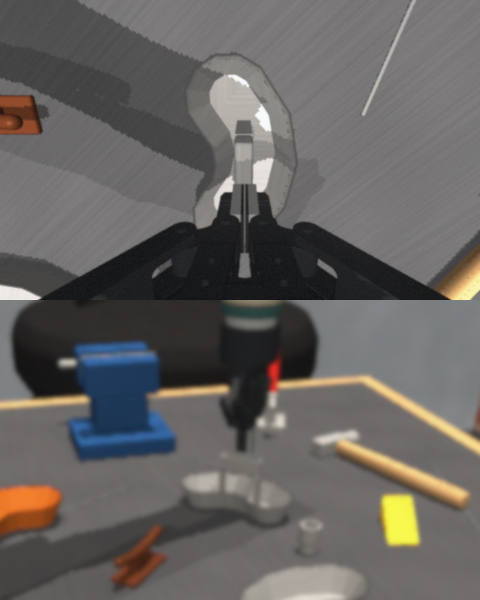

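Run:
```python
from h import *
s=robot.state()
out=[]
for n in('side','scene'):
    im,K,R,t=cam(n)
    P=s['tool_pos'];ex=s['tool_rot'][:,0] if hasattr(s['tool_rot'],'shape') else np.array(s['tool_rot'])[:,0]
    pts=np.array([P,P+.03*ex,P-.03*ex]);u=cv2.projectPoints(pts,cv2.Rodrigues(R)[0],t,K,None)[0][:,0];print(n,u)
    c=u[0].astype(int);x0,y0=c[0]-50,max(c[1]-45,0)
    print(x0,y0);out.append(cv2.resize(im[y0:y0+75,x0:x0+100],(800,600),interpolation=cv2.INTER_CUBIC)[:, 100:700][:, :])
save(cv2.resize(np.hstack(out),(800,400)),'e.png')
for p in robot.pinpoint('scene','bean_grip'):
    print(p)
```

```text
side [[341.13964611 144.63165108]
 [331.35030114 142.58584479]
 [351.14671078 146.72295707]]
291 99
scene [[411.2350523  310.79449388]
 [425.24466474 306.4506941 ]
 [397.05884294 315.18994846]]
361 265
{'position': [304.6, 414.5], 'conf': 0.56}
```

View pics/e.png

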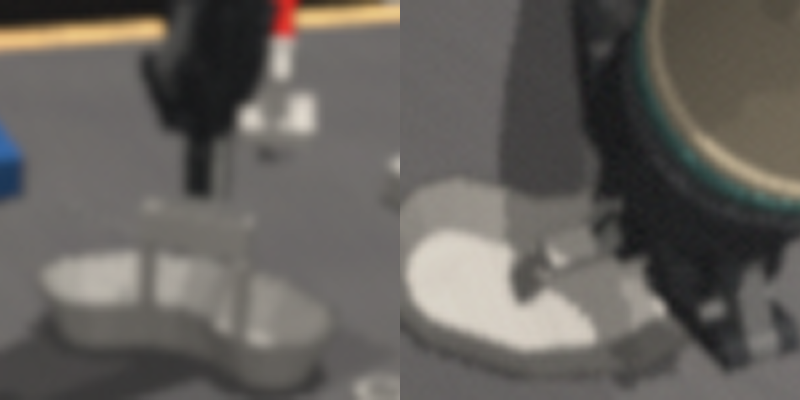

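Run:
```python
from h import *
s=robot.state();T=np.array(s['tool_rot']);P=np.array(s['tool_pos'])
print(P,s['finger_gap'],s['ft_force'])
out=[]
for n in('wrist','scene'):
    im,K,R,t=cam(n);im=np.ascontiguousarray(im)
    pr=lambda p:cv2.projectPoints(np.array(p,float),cv2.Rodrigues(R)[0],t,K,None)[0][:,0]
    tip=P+.008*T[:,2]
    u=pr([P,tip,tip+.011*T[:,0],tip-.011*T[:,0],P-.06*T[:,2]]);
    c=np.array([.5365,.277]);x=np.r_[T[:2,0],0]
    b=pr([np.r_[c,.075]+.03*x,np.r_[c,.075]-.03*x])
    print(n,np.round(u),np.round(b))
    if n=='wrist': x0,y0,w,h=180,120,373,280
    else: x0,y0,w,h=350,240,160,120
    f=533/h*0+400/w
    C=cv2.resize(im[y0:y0+h,x0:x0+w],None,fx=f,fy=f,interpolation=cv2.INTER_CUBIC)
    for q,col in zip(list(u)+list(b),[(255,0,0),(255,255,0),(255,255,0),(255,255,0),(255,0,255),(0,255,0),(0,255,0)]):
        cv2.circle(C,tuple(int(v) for v in (q-[x0,y0])*f),3,col,-1)
    out.append(C[:298])
h=min(len(o) for o in out);save(np.hstack([o[:h] for o in out]),'f.png')
```

```text
[0.53709191 0.27601612 0.0546055 ] -0.00026689050166415427 [0.57440778 0.27601326 0.44044267]
wrist [[324. 240.]
 [324. 234.]
 [324. 216.]
 [324. 252.]
 [323. 307.]] [[324. 196.]
 [325. 308.]]
scene [[411. 311.]
 [410. 312.]
 [415. 310.]
 [405. 313.]
 [418. 304.]] [[428. 304.]
 [400. 313.]]
```

View pics/f.png

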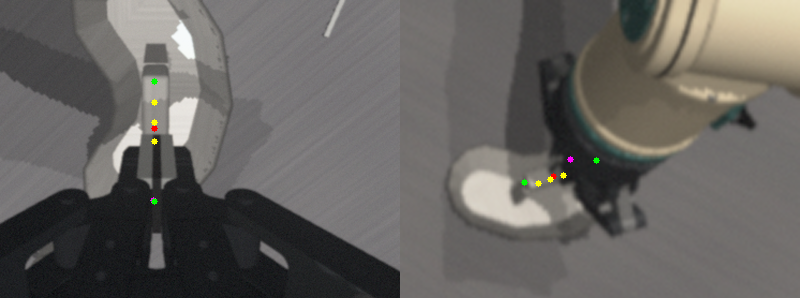

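Run:
```python
from h import *
s=robot.state();T=np.array(s['tool_rot']);P=np.array(s['tool_pos'])
im,K,R,t=cam('wrist');print(K[0,0],T.T@(-R.T@t-P),T.T@R.T)
for z in(.008,-.005,-.02,-.035,-.05):
    u=cv2.projectPoints(np.array([P+T@[x,y,z] for x in(.011,-.011) for y in(-.0425,.0425)]),cv2.Rodrigues(R)[0],t,K,None)[0][:,0];print(z,np.round(u).tolist())
im=cv2.imread('pics/c.png')
```

```text
338.3233071070599 [ 0.07633948  0.00080385 -0.16824655] [[ 1.95061919e-04 -9.54063957e-01 -2.99602951e-01]
 [ 9.99999737e-01 -2.32228789e-05  7.25019492e-04]
 [-6.98672608e-04 -2.99603014e-01  9.54063701e-01]]
0.008 [[247.0, 216.0], [401.0, 216.0], [250.0, 251.0], [398.0, 251.0]]
-0.005 [[242.0, 224.0], [406.0, 224.0], [245.0, 262.0], [403.0, 262.0]]
-0.02 [[234.0, 236.0], [413.0, 236.0], [238.0, 277.0], [410.0, 277.0]]
-0.035 [[226.0, 250.0], [422.0, 250.0], [230.0, 294.0], [417.0, 294.0]]
-0.05 [[215.0, 267.0], [432.0, 267.0], [220.0, 315.0], [427.0, 315.0]]
```

The picture shows the shut fingertips at crop (155,135), about 33 mm behind where the reported TCP puts them. They are just above the bar, and the open-jaw picture and the side view give the same offset. I'll open and go about 30 mm lower.

Request:
play_rows(
  motion=[
    [100, 0, 0, 0, 0, 0, 0],
    [100, 0, 0, 0, 0, 0, 0],
    [100, 0, 0, 0, 0, 0, 0],
    [100, 0, 0, 0, 0, 0, 0],
    [100, 0, 0, 0, 0, 0, 0],
    [100, 0, 0, 0.04, 0, 0, 0],
    [100, 0, 0, 0.08, 0, 0, 0],
    [100, 0, 0, 0.12, 0, 0, 0],
  ],
)

```text
clock: 4.75
tool_pos: [0.5368, 0.2759, 0.0234]
tool_rot: [[-0.733, 0.68, -0.001], [0.68, 0.733, -0.0], [0.0, -0.001, -1.0]]
ft_force: [-0.5, 0.5, 0.1]
finger_gap: 0.0857
gripper_force: 0.0
```

Request:
play_rows(
  motion=[
    [0, 0, 0, 0, 0, 0, 0],
    [0, 0, 0, 0, 0, 0, 0],
    [0, 0, 0, 0, 0, 0, 0],
    [0, 0, 0, 0, 0, 0, 0],
    [0, 0, 0, 0, 0, 0, 0],
    [0, 0, 0, 0, 0, 0, 0],
    [0, 0, 0, 0, 0, 0, 0],
  ],
  grip_force=70,
)

```text
clock: 5.33
tool_pos: [0.5371, 0.2758, 0.0251]
tool_rot: [[-0.733, 0.68, -0.0], [0.68, 0.733, -0.0], [-0.0, -0.0, -1.0]]
ft_force: [-1.4, -1.9, 2.7]
finger_gap: 0.0109
gripper_force: 68.9
```

Grip holds at an 11 mm gap. Lifting.

Request:
play_rows(
  motion=[
    [0, 0, 0, -0.06, 0, 0, 0],
    [0, 0, 0, -0.14, 0, 0, 0],
    [0, 0, 0, -0.24, 0, 0, 0],
    [0, 0, 0, -0.34, 0, 0, 0],
    [0, 0, 0, -0.44, 0, 0, 0],
    [0, 0, 0, -0.5, 0, 0, 0],
    [0, 0, 0, -0.5, 0, 0, 0],
  ],
)

```text
clock: 5.92
tool_pos: [0.5391, 0.277, 0.1528]
tool_rot: [[-0.733, 0.68, 0.005], [0.68, 0.733, 0.003], [-0.002, 0.006, -1.0]]
ft_force: [0.5, -0.3, -4.2]
finger_gap: 0.0109
gripper_force: 68.9
```

Request:
play_rows(
  motion=[
    [0, -0.08, -0.04, 0, 0, 0, -0.03],
    [0, -0.19, -0.1, 0, 0, 0, -0.065],
    [0, -0.32, -0.17, 0, 0, 0, -0.1],
    [0, -0.45, -0.24, 0, 0, 0, -0.135],
    [0, -0.58, -0.3, 0, 0, 0, -0.17],
    [0, -0.69, -0.36, 0, 0, 0, -0.205],
    [0, -0.79, -0.41, 0, 0, 0, -0.24],
    [0, -0.86, -0.45, 0, 0, 0, -0.275],
  ],
)

```text
clock: 6.58
tool_pos: [0.618, 0.0431, 0.1476]
tool_rot: [[-0.993, -0.118, -0.002], [-0.118, 0.993, -0.002], [0.003, -0.002, -1.0]]
ft_force: [0.6, 0.6, -3.7]
finger_gap: 0.0107
gripper_force: 68.8
```

Request:
play_rows(
  motion=[
    [0, 0, 0, 0, 0, 0, -0.03],
    [0, 0, 0, 0, 0, 0, -0.06],
    [0, 0, 0, 0, 0, 0, -0.085],
    [0, 0, 0, 0, 0, 0, -0.096],
    [0, 0, 0, 0, 0, 0, -0.096],
    [0, 0, 0, 0, 0, 0, -0.096],
  ],
)

```text
clock: 7.08
tool_pos: [0.6172, 0.0472, 0.1481]
tool_rot: [[-0.914, -0.405, -0.003], [-0.405, 0.914, 0.0], [0.002, 0.001, -1.0]]
ft_force: [0.3, -0.1, -4.5]
finger_gap: 0.0103
gripper_force: 68.9
```

Run:
```python
from h import *
s=robot.state();T=np.array(s['tool_rot']);print(s['tool_pos'],np.degrees(np.arctan2(T[1,0],T[0,0])),s['finger_gap'])
im,K,R,t=cam('wrist');save(im,'g.png')
o=outline('wrist','bottom_tray',(.5,-.006),.033,K,R,t);print('bot',o and (o[1],fit(o[0])))
o=outline('wrist','bean_tray',(.619,.047),.03+s['tool_pos'][2]-.025,K,R,t);print('bean',o and (o[1],fit(o[0])))
im,K,R,t=cam('scene')
o=outline('scene','bean_tray',(.619,.047),.03+s['tool_pos'][2]-.025,K,R,t);print('beanS',o and (o[1],fit(o[0])))
```

```text
[0.61722002 0.04715116 0.14806319] -156.1316889161634 0.010346037299096356
bot (0.82, (array([0.51143619, 0.00522865]), array([0.51024021, 0.00951194]), np.float64(99.26188197292034), [np.float32(73.82625), np.float32(85.589096)]))
bean (0.96, (array([0.61432611, 0.04612292]), array([0.59853901, 0.03860296]), np.float64(-154.93674874223962), [np.float32(87.47738), np.float32(167.42273)]))
beanS (0.69, (array([0.6421463 , 0.05793098]), array([0.64820917, 0.05810067]), np.float64(-3.6498740899834314), [np.float32(70.2534), np.float32(108.89861)]))
```

View pics/g.png

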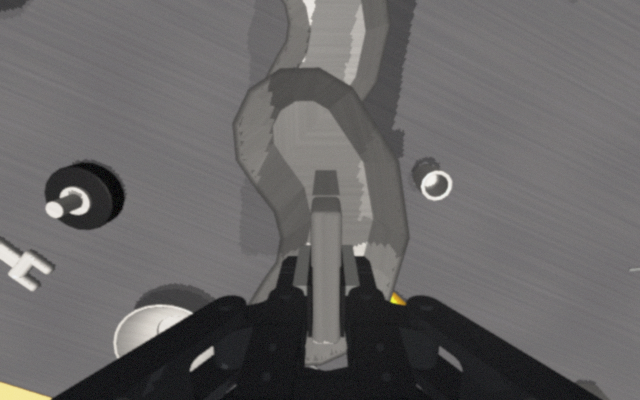

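The wrist view shows the held bean with its bulge to the right, parallel to the bottom tray at the top of the picture, columns 290–385. I'll move over it and down to hover.

Request:
play_rows(
  motion=[
    [0, 0.08, 0, 0, 0, 0, 0],
    [0, 0.19, 0, 0, 0, 0, 0],
    [0, 0.31, 0, 0, 0, 0, 0],
    [0, 0.42, 0, 0, 0, 0, 0],
    [0, 0.5, -0.002, 0.04, 0, 0, 0],
    [0, 0.5, -0.002, 0.14, 0, 0, 0],
    [0, 0.5, -0.002, 0.24, 0, 0, 0],
    [0, 0.5, -0.002, 0.29, 0, 0, 0],
  ],
)

```text
clock: 8.0
tool_pos: [0.5033, -0.0042, 0.0757]
tool_rot: [[-0.914, -0.405, -0.001], [-0.405, 0.914, -0.0], [0.001, 0.0, -1.0]]
ft_force: [0.5, 0.6, -4.3]
finger_gap: 0.011
gripper_force: 68.7
```

Request:
play_rows(
  motion=[
    [0, 0, 0, 0, 0, 0, 0],
    [0, 0, 0, 0, 0, 0, 0],
  ],
)

```text
clock: 8.17
tool_pos: [0.5042, -0.0037, 0.077]
tool_rot: [[-0.914, -0.406, -0.001], [-0.406, 0.914, -0.0], [0.001, 0.0, -1.0]]
ft_force: [0.5, -1.0, -3.4]
finger_gap: 0.0109
gripper_force: 68.7
```

Run:
```python
from h import *
s=robot.state();T=np.array(s['tool_rot']);print(s['tool_pos'],np.degrees(np.arctan2(T[1,0],T[0,0])))
im,K,R,t=cam('wrist');a=im[:,100:560]
h=s['tool_pos'][2]-.025
o=outline('wrist','bean_tray',(.5,0),.03+h,K,R,t);print('bean',o and (o[1],fit(o[0])))
im,K,R,t=cam('side');b=im[130:290,276:460]
o=outline('side','bean_tray',(.5,0),.03+h,K,R,t);print('beanS',o and (o[1],fit(o[0])))
save(np.hstack([cv2.resize(a,(400,348)),cv2.resize(b,(400,348))]),'h.png')
```

```text
[ 0.50422273 -0.00367966  0.07703837] -156.0506202797428
bean (0.58, (array([ 0.50126154, -0.00482772]), array([ 0.4855176 , -0.01219066]), np.float64(-155.51153616508773), [np.float32(87.61984), np.float32(166.56386)]))
beanS (0.73, (array([ 0.49576282, -0.019519  ]), array([ 0.4996698, -0.0138579]), np.float64(42.253477984407), [np.float32(107.7745), np.float32(195.14647)]))
```

View pics/h.png

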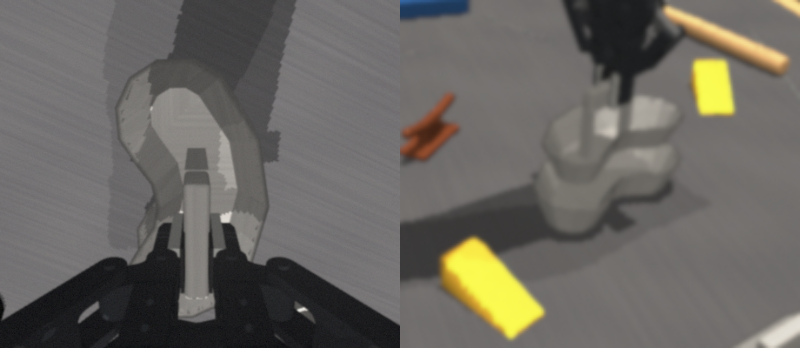

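The side view shows the bean directly over the bottom tray, and the measured centres agree to 2 mm. Lowering gently.

Request:
play_rows(
  motion=[
    [0, 0.004, 0, 0.03, 0, 0, 0],
    [0, 0.004, 0, 0.06, 0, 0, 0],
    [0, 0.004, 0, 0.09, 0, 0, 0],
    [0, 0.004, 0, 0.115, 0, 0, 0],
    [0, 0.004, 0, 0.14, 0, 0, 0],
    [0, 0.004, 0, 0.16, 0, 0, 0],
    [0, 0.004, 0, 0.175, 0, 0, 0],
    [0, 0.004, 0, 0.175, 0, 0, 0],
  ],
)

```text
clock: 9.03
tool_pos: [0.5028, -0.0042, 0.0324]
tool_rot: [[-0.914, -0.406, -0.002], [-0.406, 0.914, -0.0], [0.001, 0.001, -1.0]]
ft_force: [0.1, 0.7, -4.8]
finger_gap: 0.0109
gripper_force: 68.9
```

No contact yet, so 4 mm more.

Request:
play_rows(
  motion=[
    [0, 0, 0, 0.006, 0, 0, 0],
    [0, 0, 0, 0.012, 0, 0, 0],
    [0, 0, 0, 0.017, 0, 0, 0],
    [0, 0, 0, 0.017, 0, 0, 0],
  ],
)

```text
clock: 9.37
tool_pos: [0.5038, -0.004, 0.0293]
tool_rot: [[-0.914, -0.406, 0.001], [-0.406, 0.914, 0.0], [-0.001, -0.0, -1.0]]
ft_force: [1.0, 0.3, -4.9]
finger_gap: 0.0111
gripper_force: 69.1
```

Request:
play_rows(
  motion=[
    [0, 0, 0, 0.004, 0, 0, 0],
    [0, 0, 0, 0.007, 0, 0, 0],
    [0, 0, 0, 0.007, 0, 0, 0],
  ],
)

```text
clock: 9.62
tool_pos: [0.5043, -0.0037, 0.0281]
tool_rot: [[-0.914, -0.406, 0.002], [-0.406, 0.914, 0.001], [-0.002, -0.0, -1.0]]
ft_force: [0.6, 1.6, 3.1]
finger_gap: 0.0107
gripper_force: 69.8
```

Contact comes at the expected home height. Releasing and backing off upward.

Request:
play_rows(
  motion=[
    [60, 0, 0, 0, 0, 0, 0],
    [60, 0, 0, 0, 0, 0, 0],
    [60, 0, 0, 0, 0, 0, 0],
    [60, 0, 0, 0, 0, 0, 0],
    [60, 0, 0, -0.1, 0, 0, 0],
    [60, 0, 0, -0.25, 0, 0, 0],
    [60, 0, 0, -0.4, 0, 0, 0],
    [60, 0, 0, -0.5, 0, 0, 0],
  ],
)

```text
clock: 10.28
tool_pos: [0.5041, -0.0043, 0.1551]
tool_rot: [[-0.914, -0.406, 0.002], [-0.406, 0.914, 0.0], [-0.002, -0.001, -1.0]]
ft_force: [0.3, -0.2, -0.6]
finger_gap: 0.0514
gripper_force: 0.0
```

Run:
```python
from h import *
s=robot.state();print(s['tool_pos'],s['finger_gap'],s['ft_force'])
im,K,R,t=cam('wrist');a=im[:,100:560]
for th in('bean_tray','bottom_tray'):
    o=outline('wrist',th,(.5,0),.033,K,R,t);print(th,o and (o[1],fit(o[0])))
im,K,R,t=cam('side');b=im[130:290,276:460]
save(np.hstack([cv2.resize(a,(400,348)),cv2.resize(b,(400,348),interpolation=cv2.INTER_CUBIC)]),'i.png')
```

```text
[ 0.50406137 -0.0042846   0.1551357 ] 0.05135056668378323 [ 0.34858962 -0.16341297 -0.62656794]
bean_tray (0.85, (array([ 0.5014967 , -0.00536888]), array([ 0.50245644, -0.00705168]), np.float64(-156.0912246452192), [np.float32(87.32917), np.float32(165.22874)]))
bottom_tray (0.77, (array([ 0.50314438, -0.00345319]), array([ 0.50359898, -0.00560381]), np.float64(-156.62395538839468), [np.float32(97.801254), np.float32(175.87651)]))
```

View pics/i.png

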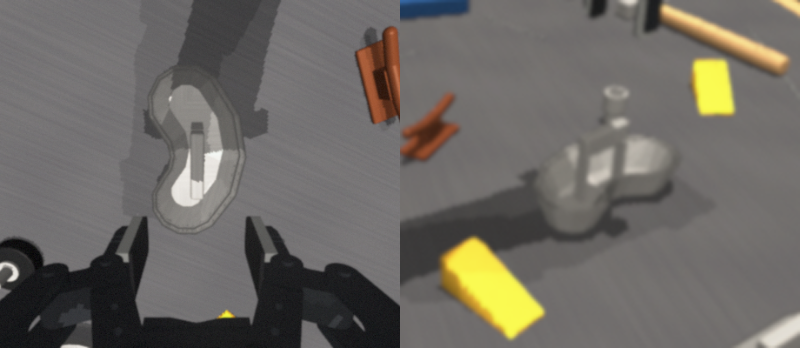

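The bean is nested with an even gap all round, centres within 3 mm and axes within 1°, and the gripper is clear.

```bash
python3 -c "
from workcell import robot
print(robot.job_done())"
```

```text
the job is handed in; nothing more can be done
None
```

The bean tray is nested in the grey bottom tray at the expected home height and released, with the straight tray left alone; the job is handed in, but no verdict was returned.

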